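# Screen the ball-mill media

### The arm

A 6-joint arm with a two-finger parallel gripper is mounted at the origin on the work surface. World frame = base frame: x ahead of the robot, y to its left, z up, the work surface at z = 0. Lengths are in m, angles in degrees, forces in N, time in s.
With the tool pointing down it reaches from about 0.25 to 0.8 m from the base axis. Payload 8.5 kg.
Tool frame: the origin (TCP) lies on the centre line of the jaws, within the pads' length; the fingertips stand 17 mm ahead of it and the grasp point (between the pads) lies 2 mm behind it; z points along the fingers, y is the line along which they close (so a half turn about z gives the same grasp; the last joint's range is limited). The gripper opens to 85 mm and grips with 20 to 120 N. Pads are 22 mm wide; open, the fingers measure 114 mm over their backs; the gripper's body (76 mm by 85 mm) begins 54 mm behind the grasp point. The pads swing forward as they close: fully open they stand 13 mm farther back than shut.
Start: joints at [-66.52, 13.648, -0.773, 75.585, 0, 90], TCP at [0.209, -0.481, 0.248] pointing down, gripper open.
Joint ranges: [-152.45, 152.45], [-59.26, 108.67], [-65.41, 83.53], [-104.44, 129.93], [-82.83, 76.93], [-180, 180]. Speed limits (degrees/s): [127.2, 127.2, 159.86, 180, 180, 180].

### API

Orientations are given as [roll, pitch, yaw] about the fixed x, y, z axes, in that order (R = Rz(yaw) Ry(pitch) Rx(roll)).
In Python, from station import state, snapshot, camera_model, hand_in, boxes_of, regions_of, landmark_of gives the robot as it stands.
- The arm moves only by the tool servo_tool, never from a script. Its argument "series" is a list of rows, each an object with "slide": the shift along the tool's x, y, z in m, a list of three; "rotation": the turn, a rotation vector about the tool's x, y, z in degrees, a list of three. A call has 1 to 20 rows; each row shifts and turns the commanded pose from where the row before left it, along the tool's axes as they then stand; what a row does not reach is not made up. A row lasts 1/12 s, in which the tool goes at most 41.7 mm and 7.16 degrees, less where a joint would pass 70% of its speed; a pose out of reach is approached as far as the arm can. A call with a gripper value outside its range is refused whole. "grip" is the closure, from 0 (fully open) to 1 (shut), set as the call begins (left out, the last holds). The fingers move at their own pace and stop on an object; the grip force is fixed at half the most. Time passes only in rows, so rows that do not move let the fingers close. It gives the time, the measured TCP pose, the force, the opening and the grip force at its end, in the units of the state.
- state(): the state, without advancing time (a new reading comes with each control period).
- snapshot(name): name is "side" or "top"; returns (picture, depth): 420x560x3 uint8, red, green, blue; 420x560 float32, m along the optical axis (not along the pixel's ray), 0 where there is no reading.
- camera_model(name): a dict with "fx", "fy", "cx", "cy" (pixels), "camera_from_world" (4x4, takes a point from world to camera coordinates). Camera axes: x right, y up, looking along -z (the intrinsics and any distortion apply to the point x, -y, -z); pixel columns grow to the right and rows downward; lengths in m; the calibration is good to about 2 mm. A picture is of the moment at which its call begins. camera_model takes no time and is no camera call.
- hand_in(): hands the job in; it is judged then, once.
Trained networks look in the newest picture that a camera, given by its name, has taken for a name from the list of things; names that differ only in an ending like _2 or _b are one class to them, and where a whole thing is asked for, a point or a joint stands for the part that bears it (a point fixed in the world has none). Each returns a list of dicts, best first, with "p" (0 to 1); they miss things now and then, are a little off and sometimes report something else, mostly with a low value. They report only what shows in the picture. A call takes as long as a camera call.
- boxes_of(camera, query): "bbox" ([centre column, centre row, width, height] in pixels, round what is visible of it).
- regions_of(camera, query): "pixels" (420x560 bool, what is visible of it) and "bbox" ([centre column, centre row, width, height] in pixels, round what is visible of it).
- landmark_of(camera, query): "uv" ([column, row] in pixels: a listed point, or the origin of a listed thing).
The state is a dict: "time_s": time; "q": joint angles; "joint_vel": joint speeds; "joint_torque": joint torques, N m; "eef_pos": TCP position; "tcp_rot": TCP orientation; "contact_force": force on the tool from outside, world axes, zero at the start; "wrist_torque": the same for the moment, N m; "width": opening from 0.0 (shut) to 1.0 (fully open); "gripper_force": force on a finger pad.
Only numpy, scipy, OpenCV 4.12 (cv2) and the standard library are available. Lean on these libraries where they do the work, as an engineer would, in place of code of your own. Each camera call takes 0.05 s, during which the arm holds its last target. There are 200 camera calls.

### The job

Carry the scoop of grinding balls over to the wire screen and tip it so that the balls run out onto the mesh and the two small worn ones drop through. Put the empty scoop back down upright on the table, then pick the big ball that stays on top of the mesh and put it in the blue bowl.

Things in the scene. Friction and masses are not known exactly. Their poses are not given: they have to be found in the camera images.
- scoop: Green plastic scoop on the table holding the balls, 0.22 kg: open-topped tray 116 long (x) x 83 wide (y), walls 58 high, 4 thick. Open mouth at its -x end, starting roughly towards the robot. The floor rises 8 degrees to the mouth lip (x=-57, z=20), so balls stay at the back when level; mouth tilted down 45 degrees empties it. Origin: centre of underside, z up.
- scoop_grip (a point): Middle of the scoop's dark wooden grip block, at scoop x=+22, y=0, z=+86, axes as the scoop's. The block is 70 long (x), 16 thick (y), 44 tall (scoop z 64 to 108), above the tray on two cross straps (strap tops at z 64). Take it from above across its 16 mm; both sides are free.
- screen: Fixed square screen: pale wooden frame 222 x 222 outside, 6 thick, rim 85 above the table; in it a square mesh of 5 mm round steel wires at 35 mm pitch along its own x and y, wire tops 62.5 above the table, 6 x 6 openings of 30 x 30 (a crossing at the centre). Catch floor beneath, 6 above the table. Origin: centre of the underside, on the table; z up.
- big_ball: The full-size ball, 44 mm diameter, glossy white alumina; origin at its centre (its axes mean nothing, it rolls). 0.16 kg. Starts in the scoop. It cannot pass the mesh: it settles in an opening with its centre about 15 above the wire tops (up to 6 higher if it leans on the frame).
- small_ball_a: Small worn ball, 20 mm diameter, 15 g, glossy white alumina; origin at its centre (its axes mean nothing, it rolls). Starts in the scoop; passes the mesh.
- small_ball_b: The other small worn ball, 20 mm diameter, 15 g, glossy white alumina; origin at its centre (its axes mean nothing, it rolls). Starts in the scoop; passes the mesh.
- blue_bowl: Loose blue ceramic bowl, 120 mm across the rim, 45 high, walls 4 thick, 0.4 kg, standing on the table. Origin: centre of its underside. A white bowl of the same shape stands near it and is not wanted.

How it is judged:
By the outcome, as a careful person would: the job done as asked, in the order asked, and still so for the second after the job is handed in, with the robot touching nothing.
It also fails if it takes over 72 s, if anything falls off the work surface, if the arm or the gripper's body presses on something with over 40 N, if the wrist force passes 120 N, or if a joint passes its speed limit or range.

## Working session

There is one attempt and no reset: what is moved stays moved. The work goes in short steps, Python scripts to look and compute and a tool call to move; the robot and the scene stay as the last step left them, time stands still between calls to the robot, and variables do not carry over. Pictures are saved under pics/ and viewed, at most 10 in all, crops included, and the job is handed in when it is done.

Besides the shell and the picture viewer there is one more tool, called after "Request:" by a JSON object that holds its "fn" and its "kwargs", one argument or row to a line. servo_tool: Moves the arm, as the interface text tells. Its arguments: {"type":"object","properties":{"series":{"type":"array","items":{"type":"object","properties":{"slide":{"type":"array","items":{"type":"number"}},"rotation":{"type":"array","items":{"type":"number"}}}}},"grip":{"type":"number"}},"required":["series"]}

```bash
mkdir -p pics; ls; cat > h.py <<'E'
import numpy as np, cv2
from station import *
from scipy.spatial.transform import Rotation as R
def unproj(cam,uv,d):
    m=camera_model(cam); T=np.linalg.inv(np.array(m["camera_from_world"]))
    u,v=np.asarray(uv,float).T; d=np.asarray(d,float)
    p=np.stack([(u-m["cx"])/m["fx"]*d,-(v-m["cy"])/m["fy"]*d,-d,np.ones_like(d)],-1)
    return (p@T.T)[...,:3]
def ray_z(cam,uv,z):
    a,b=unproj(cam,[uv,uv],[0.1,1.0]); return a+(b-a)*(z-a[2])/(b[2]-a[2])
def cloud(cam,depth,mask):
    v,u=np.nonzero(mask&(depth>0)); return unproj(cam,np.c_[u,v],depth[v,u])
def proj(cam,p):
    m=camera_model(cam); c=np.array(m["camera_from_world"])@np.r_[p,1]
    return m["cx"]+m["fx"]*c[0]/-c[2], m["cy"]-m["fy"]*c[1]/-c[2]
E
python3 - <<'E'
from h import *
np.set_printoptions(precision=4,suppress=True)
s=state();print(s)
for c in("side","top"):
    im,d=snapshot(c); cv2.imwrite(f"pics/{c}0.png",im[:,:,::-1]); np.save(f"pics/{c}0d.npy",d)
    m=camera_model(c); print(c,{k:v for k,v in m.items() if k!="camera_from_world"}, np.linalg.inv(np.array(m["camera_from_world"]))[:3,3])
    for q in("scoop","screen","blue_bowl","big_ball"):
        r=regions_of(c,q)
        for x in r[:2]:
            P=cloud(c,d,x["pixels"])
            print(c,q,round(x["p"],2),x["bbox"],len(P), *(np.percentile(P,[2,50,98],axis=0) if len(P) else []))
    for q in("scoop_grip","scoop","screen","blue_bowl"):
        for x in landmark_of(c,q)[:2]: print(c,q,"lm",x)
E
```

```text
pics
{'time_s': 0.0, 'q': array([-66.519 ,  13.6811,  -0.8189,  75.5847,   0.0007,  90.0002]), 'joint_vel': array([ 0.0124, -0.0228, -0.0268,  0.0213,  0.0234, -0.0982]), 'joint_torque': array([ -0.002 , -53.8785,  34.6433,   0.0186,  -0.0002,   0.    ]), 'eef_pos': array([ 0.209 , -0.4811,  0.2477]), 'tcp_rot': array([-179.9153,   -0.0007,   23.4808]), 'contact_force': array([0.1524, 0.192 , 0.47  ]), 'wrist_torque': array([-0.0199,  0.0115,  0.0105]), 'gripper_force': 0.0, 'width': 0.995074531931542}
side {'fx': 427.1754854214918, 'fy': 427.1754854214918, 'cx': 279.5198528408375, 'cy': 208.6582182842251} [ 0.4661 -0.6202  0.8153]
side scoop 0.76 [265.0, 369.9, 71.2, 61.1] 3412 [ 0.4196 -0.3901  0.0014] [ 0.4741 -0.3501  0.0446] [ 0.5326 -0.2964  0.1091]
side screen 0.59 [273.4, 206.4, 118.5, 110.0] 9247 [ 0.4359 -0.0737  0.0038] [0.5484 0.0475 0.0452] [0.6602 0.1596 0.087 ]
side blue_bowl 0.74 [216.8, 135.7, 38.8, 31.7] 1058 [0.3857 0.2622 0.0044] [0.4374 0.3396 0.0265] [0.4898 0.3719 0.0475]
side big_ball 0.56 [282.2, 374.1, 20.0, 19.9] 238 [ 0.4898 -0.3677  0.0302] [ 0.5051 -0.35
[... 413 characters left out ...]
0.9918]
top scoop 0.57 [446.9, 258.1, 56.1, 62.2] 2642 [ 0.4184 -0.3841  0.0062] [ 0.4708 -0.3376  0.0402] [ 0.5338 -0.2926  0.1092]
top screen 0.94 [257.3, 222.3, 124.6, 127.0] 12471 [ 0.4324 -0.0634  0.002 ] [0.5473 0.0518 0.0079] [0.6572 0.1593 0.0865]
top blue_bowl 0.69 [127.0, 274.3, 57.8, 56.0] 2619 [0.3813 0.2678 0.0017] [0.4361 0.3296 0.02  ] [0.4896 0.3744 0.0465]
top big_ball 0.54 [439.4, 242.9, 17.2, 19.6] 199 [ 0.4889 -0.3434  0.0289] [ 0.5065 -0.3339  0.0427] [ 0.5237 -0.3246  0.0528]
top scoop_grip lm {'uv': [453.1, 244.6], 'p': 0.95}
top scoop lm {'uv': [439.4, 257.9], 'p': 0.73}
top screen lm {'uv': [255.4, 223.6], 'p': 0.82}
top blue_bowl lm {'uv': [134.1, 274.8], 'p': 0.91}
```

```bash
python3 - <<'E'
from h import *
np.set_printoptions(precision=4,suppress=True)
a=cv2.imread("pics/top0.png");b=cv2.imread("pics/side0.png")
cv2.imwrite("pics/v1.png",np.hstack([cv2.resize(a[170:310,360:500],(400,400)),cv2.resize(b[320:420,215:315],(400,400))]))
cv2.imwrite("pics/v2.png",a)
print("grip top",ray_z("top",[453.1,244.6],.086),"side",ray_z("side",[276,355.8],.086))
print("bowl",ray_z("top",[134.1,274.8],0.0), ray_z("top",[127,274.3],.045))
P=[]
for c,box in(("top",(400,500,200,320)),("side",(215,320,310,420))):
    d=np.load(f"pics/{c}0d.npy");m=np.zeros(d.shape,bool);m[box[2]:box[3],box[0]:box[1]]=1
    p=cloud(c,d,m); 
    g=p[(p[:,2]>.1)&(p[:,2]<.12)]; r=cv2.minAreaRect(g[:,:2].astype(np.float32)); print(c,"block",len(g),r, g[:,:2].mean(0))
    w=p[(p[:,2]>.05)&(p[:,2]<.061)]; print("walls",len(w),cv2.minAreaRect(w[:,:2].astype(np.float32)))
for c in("top","side"):
    d=np.load(f"pics/{c}0d.npy");p=cloud(c,d,d>0)
    w=p[(p[:,2]>.081)&(p[:,2]<.089)&(abs(p[:,0]-.547)<.15)&(abs(p[:,1]-.05)<.15)]; print("screen",cv2.minAreaRect(w[:,:2].astype(np.float32)))
E
```

```text
grip top [ 0.4953 -0.3424  0.086 ] side [ 0.4991 -0.3432  0.086 ]
bowl [0.4362 0.3161 0.    ] [0.4355 0.3152 0.045 ]
top block 334 ((0.49805769324302673, -0.3438416123390198), (0.017467977479100227, 0.07004642486572266), 80.55903625488281) [ 0.4974 -0.3425]
walls 381 ((0.4765799343585968, -0.3405628502368927), (0.08457055687904358, 0.11748863756656647), 80.54794311523438)
side block 437 ((0.4997918903827667, -0.34562647342681885), (0.016742480918765068, 0.06935630738735199), 80.88035583496094) [ 0.4993 -0.3465]
walls 557 ((0.478303998708725, -0.3415789306163788), (0.08512585610151291, 0.11710095405578613), 80.6658706665039)
screen ((0.5446512699127197, 0.047143809497356415), (0.227395698428154, 0.2278127670288086), 5.710634231567383)
screen ((0.5467975735664368, 0.046470314264297485), (0.22723034024238586, 0.23141099512577057), 5.57621431350708)
```

View pics/v1.png

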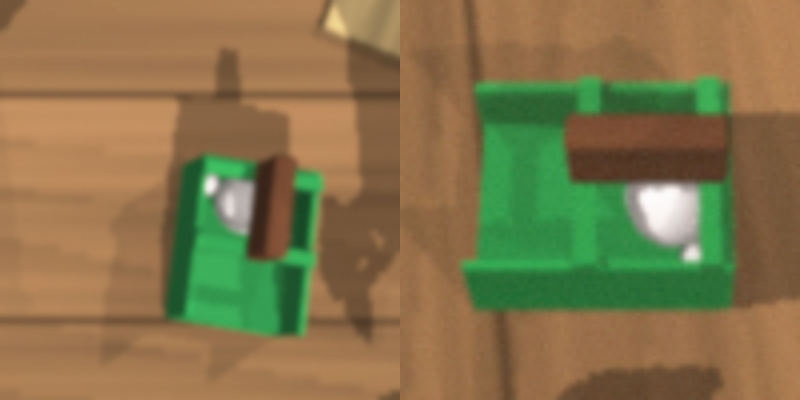

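View pics/v2.png

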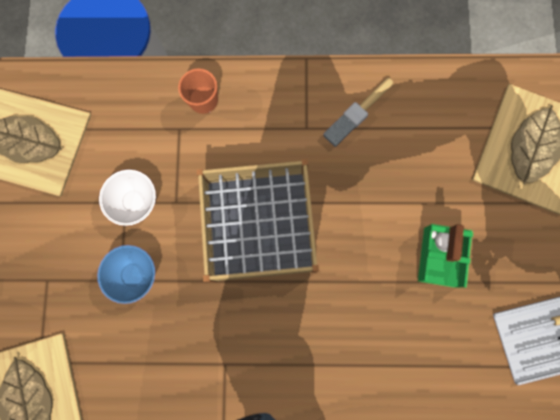

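The top view shows the scoop at about pixel (447, 257), with its mouth towards the robot and yaw about -9.5°. The screen is at (257, 222), the blue bowl at (127, 274) and the white bowl above it at (127, 198). The crops show the white balls at the back of the scoop, with the grip block clear on both sides. The measured block of 70 x 17 mm at (0.4985, -0.3445) matches the given sizes.

Request:
{"fn": "servo_tool", "kwargs": {
  "series": [
    {"slide":[0,0,0],"rotation":[0,0,6.6]},
    {"slide":[0,0,0],"rotation":[0,0,6.6]},
    {"slide":[0,0,0],"rotation":[0,0,6.6]},
    {"slide":[0,0,0],"rotation":[0,0,6.6]},
    {"slide":[0,0,0],"rotation":[0,0,6.6]},
    {"slide":[0.0263,-0.0182,0.0088]},
    {"slide":[0.0263,-0.0182,0.0088]},
    {"slide":[0.0263,-0.0182,0.0088]},
    {"slide":[0.0263,-0.0182,0.0088]},
    {"slide":[0.0263,-0.0182,0.0088]},
    {"slide":[0.0263,-0.0182,0.0088]},
    {"slide":[0.0263,-0.0182,0.0088]},
    {"slide":[0.0263,-0.0182,0.0088]},
    {"slide":[0.0263,-0.0182,0.0088]},
    {"slide":[0.0263,-0.0182,0.0088]},
    {"slide":[0,0,0]},
    {"slide":[0,0,0]}
  ],
  "grip": 0
}}

```text
$.series[5]: bad value
```

Request:
{"fn": "servo_tool", "kwargs": {
  "series": [
    {"slide":[0,0,0],"rotation":[0,0,6.6]},
    {"slide":[0,0,0],"rotation":[0,0,6.6]},
    {"slide":[0,0,0],"rotation":[0,0,6.6]},
    {"slide":[0,0,0],"rotation":[0,0,6.6]},
    {"slide":[0,0,0],"rotation":[0,0,6.6]},
    {"slide":[0.0263,-0.0182,0.0088],"rotation":[0,0,0]},
    {"slide":[0.0263,-0.0182,0.0088],"rotation":[0,0,0]},
    {"slide":[0.0263,-0.0182,0.0088],"rotation":[0,0,0]},
    {"slide":[0.0263,-0.0182,0.0088],"rotation":[0,0,0]},
    {"slide":[0.0263,-0.0182,0.0088],"rotation":[0,0,0]},
    {"slide":[0.0263,-0.0182,0.0088],"rotation":[0,0,0]},
    {"slide":[0.0263,-0.0182,0.0088],"rotation":[0,0,0]},
    {"slide":[0.0263,-0.0182,0.0088],"rotation":[0,0,0]},
    {"slide":[0.0263,-0.0182,0.0088],"rotation":[0,0,0]},
    {"slide":[0.0263,-0.0182,0.0088],"rotation":[0,0,0]},
    {"slide":[0,0,0],"rotation":[0,0,0]},
    {"slide":[0,0,0],"rotation":[0,0,0]}
  ],
  "grip": 0
}}

```text
time_s: 2.32
eef_pos: [0.4997, -0.3443, 0.1592]
tcp_rot: [-180.0, 0.1, -9.4]
contact_force: [-0.4, -0.2, -0.4]
width: 0.996
gripper_force: 0.0
```

Request:
{"fn": "servo_tool", "kwargs": {
  "series": [
    {"slide":[-0.001,0,0.015],"rotation":[0,0,0]},
    {"slide":[0,0,0.02],"rotation":[0,0,0]},
    {"slide":[0,0,0.02],"rotation":[0,0,0]},
    {"slide":[0,0,0.01],"rotation":[0,0,0]},
    {"slide":[0,0,0.006],"rotation":[0,0,0]},
    {"slide":[0,0,0],"rotation":[0,0,0]},
    {"slide":[0,0,0],"rotation":[0,0,0]}
  ]
}}

```text
time_s: 2.9
eef_pos: [0.4976, -0.3458, 0.0899]
tcp_rot: [180.0, -0.0, -9.6]
contact_force: [0.7, -0.3, 0.4]
width: 1.001
gripper_force: 0.0
```

Request:
{"fn": "servo_tool", "kwargs": {
  "series": [
    {"slide":[0,0,0],"rotation":[0,0,0]},
    {"slide":[0,0,0],"rotation":[0,0,0]},
    {"slide":[0,0,0],"rotation":[0,0,0]},
    {"slide":[0,0,0],"rotation":[0,0,0]},
    {"slide":[0,0,0],"rotation":[0,0,0]},
    {"slide":[0,0,0],"rotation":[0,0,0]},
    {"slide":[0,0,0],"rotation":[0,0,0]},
    {"slide":[0,0,0],"rotation":[0,0,0]},
    {"slide":[0,0,0],"rotation":[0,0,0]},
    {"slide":[0,0,0],"rotation":[0,0,0]},
    {"slide":[0,0,0],"rotation":[0,0,0]},
    {"slide":[0,0,0],"rotation":[0,0,0]}
  ],
  "grip": 1
}}

```text
time_s: 3.9
eef_pos: [0.4978, -0.3452, 0.0896]
tcp_rot: [-180.0, -0.0, -9.5]
contact_force: [0.3, 2.2, 5.2]
width: 0.178
gripper_force: 59.5
```

Request:
{"fn": "servo_tool", "kwargs": {
  "series": [
    {"slide":[0,0,-0.005],"rotation":[0,0,0]},
    {"slide":[0,0,-0.012],"rotation":[0,0,-1]},
    {"slide":[0,0,-0.016],"rotation":[0,0,-2]},
    {"slide":[0,0,-0.018],"rotation":[0,0,-2.4]},
    {"slide":[0,0,-0.018],"rotation":[0,0,-2.4]},
    {"slide":[0,0,-0.016],"rotation":[0,0,-2.4]},
    {"slide":[0,0,-0.014],"rotation":[0,0,-2.4]},
    {"slide":[0,0,-0.011],"rotation":[0,0,-1.7]},
    {"slide":[0,0,-0.003],"rotation":[0,0,-0.8]}
  ]
}}

```text
time_s: 4.65
eef_pos: [0.4979, -0.3458, 0.2037]
tcp_rot: [179.9, -0.0, 5.7]
contact_force: [0.1, -0.5, -4.6]
width: 0.177
gripper_force: 58.7
```

Request:
{"fn": "servo_tool", "kwargs": {
  "series": [
    {"slide":[0.0023,-0.0045,0],"rotation":[0,0,0]},
    {"slide":[0.0057,-0.0113,0],"rotation":[0,0,0]},
    {"slide":[0.0092,-0.0181,0],"rotation":[0,0,0]},
    {"slide":[0.0115,-0.0227,0],"rotation":[0,0,0]},
    {"slide":[0.0115,-0.0227,0],"rotation":[0,0,0]},
    {"slide":[0.0115,-0.0227,0],"rotation":[0,0,0]},
    {"slide":[0.0115,-0.0227,0],"rotation":[0,0,0]},
    {"slide":[0.0115,-0.0227,0],"rotation":[0,0,0]},
    {"slide":[0.0115,-0.0227,0],"rotation":[0,0,0]},
    {"slide":[0.0115,-0.0227,0],"rotation":[0,0,0]},
    {"slide":[0.0115,-0.0227,0],"rotation":[0,0,0]},
    {"slide":[0.0115,-0.0227,0],"rotation":[0,0,0]},
    {"slide":[0.0115,-0.0227,0],"rotation":[0,0,0]},
    {"slide":[0.0115,-0.0227,0],"rotation":[0,0,0]},
    {"slide":[0.0115,-0.0227,0],"rotation":[0,0,0]},
    {"slide":[0.0115,-0.0227,0],"rotation":[0,0,0]},
    {"slide":[0.0115,-0.0227,0],"rotation":[0,0,0]},
    {"slide":[0.0092,-0.0181,0],"rotation":[0,0,0]},
    {"slide":[0.0057,-0.0113,0],"rotation":[0,0,0]},
    {"slide":[0.0023,-0.0045,0],"rotation":[0,0,0]}
  ]
}}

```text
time_s: 6.32
eef_pos: [0.6544, 0.06, 0.2009]
tcp_rot: [-180.0, 0.1, 5.7]
contact_force: [-0.1, -0.4, -4.7]
width: 0.181
gripper_force: 58.8
```

```bash
cat > pour.py <<'E'
from h import *
s=state(); print(s["eef_pos"],s["tcp_rot"],s["time_s"])
lip=np.array([.576,.050]); cs=np.array([np.cos(np.radians(5.6)),np.sin(np.radians(5.6))])
# lip in tool frame at rest: x=-.078, z=+.0696 (tool z down)
def pose(t,z):
    Rm=R.from_euler("xyz",[180,0,5.6],degrees=True)*R.from_rotvec([0,t,0],degrees=True)
    return np.r_[lip,z]-Rm.apply([-.078,0,.0696]),Rm
p,Rm=s["eef_pos"],R.from_euler("xyz",s["tcp_rot"],degrees=True)
for t in (10,20,30,40,50):
    z=np.interp(t,[0,10,30,50],[.125,.112,.095,.088])
    q,Rq=pose(t,z); print(t,"slide/4",np.round(Rm.inv().apply(q-p)/4,4),"rot",np.round((Rm.inv()*Rq).as_rotvec(degrees=True),1),q); p,Rm=q,Rq
im,d=snapshot("side"); cv2.imwrite("pics/v3.png",im[:,:,::-1])
E
python3 pour.py
```

```text
[0.6544131  0.06001354 0.20094678] [-1.79969632e+02  1.07132696e-01  5.68577261e+00] 6.3167
10 slide/4 [-0.0036  0.0006  0.0017] rot [-0.  10.1  0.1] [0.64042017 0.05631645 0.19408718]
20 slide/4 [-0.0037 -0.     -0.001 ] rot [ 0. 10. -0.] [0.62525522 0.05482952 0.19558018]
30 slide/4 [-0.004   0.     -0.0011] rot [-0. 10.  0.] [0.60859368 0.05319584 0.19427537]
40 slide/4 [-0.0038 -0.     -0.0024] rot [-0. 10. -0.] [0.5909418  0.05146506 0.19495413]
50 slide/4 [-0.0039  0.     -0.0025] rot [ 0. 10. -0.] [0.57283591 0.04968976 0.19248948]
```

View pics/v3.png

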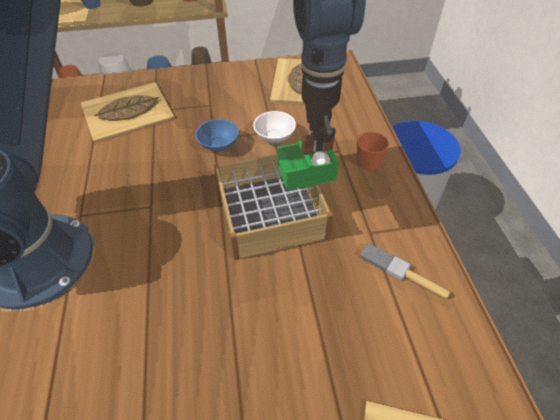

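The side view shows the scoop held level over the screen at about (307, 165), with the big ball still inside at (320, 160).

Request:
{"fn": "servo_tool", "kwargs": {
  "series": [
    {"slide":[-0.0036,0.0005,0.0017],"rotation":[0,2.5,0]},
    {"slide":[-0.0036,0.0005,0.0017],"rotation":[0,2.5,0]},
    {"slide":[-0.0036,0.0005,0.0017],"rotation":[0,2.5,0]},
    {"slide":[-0.0036,0.0005,0.0017],"rotation":[0,2.5,0]},
    {"slide":[-0.0037,0,-0.001],"rotation":[0,2.5,0]},
    {"slide":[-0.0037,0,-0.001],"rotation":[0,2.5,0]},
    {"slide":[-0.0037,0,-0.001],"rotation":[0,2.5,0]},
    {"slide":[-0.0037,0,-0.001],"rotation":[0,2.5,0]},
    {"slide":[-0.004,0,-0.0011],"rotation":[0,2.5,0]},
    {"slide":[-0.004,0,-0.0011],"rotation":[0,2.5,0]},
    {"slide":[-0.004,0,-0.0011],"rotation":[0,2.5,0]},
    {"slide":[-0.004,0,-0.0011],"rotation":[0,2.5,0]},
    {"slide":[-0.0038,0,-0.0024],"rotation":[0,2.5,0]},
    {"slide":[-0.0038,0,-0.0024],"rotation":[0,2.5,0]},
    {"slide":[-0.0038,0,-0.0024],"rotation":[0,2.5,0]},
    {"slide":[-0.0038,0,-0.0024],"rotation":[0,2.5,0]},
    {"slide":[-0.0039,0,-0.0025],"rotation":[0,2.5,0]},
    {"slide":[-0.0039,0,-0.0025],"rotation":[0,2.5,0]},
    {"slide":[-0.0039,0,-0.0025],"rotation":[0,2.5,0]},
    {"slide":[-0.0039,0,-0.0025],"rotation":[0,2.5,0]}
  ]
}}

```text
time_s: 8.03
eef_pos: [0.5722, 0.0463, 0.1887]
tcp_rot: [180.0, -50.1, 5.5]
contact_force: [0.8, -0.0, -2.1]
width: 0.182
gripper_force: 59.2
```

Request:
{"fn": "servo_tool", "kwargs": {
  "series": [
    {"slide":[0,0,0],"rotation":[0,0,0]},
    {"slide":[0,0,0],"rotation":[0,0,0]},
    {"slide":[0,0,0],"rotation":[0,0,0]},
    {"slide":[0,0,0],"rotation":[0,0,0]},
    {"slide":[0,0,0],"rotation":[0,0,0]},
    {"slide":[0,0,0],"rotation":[0,0,0]},
    {"slide":[0,0,0],"rotation":[0,0,0]},
    {"slide":[0,0,0],"rotation":[0,0,0]}
  ]
}}

```text
time_s: 8.7
eef_pos: [0.5737, 0.0476, 0.1886]
tcp_rot: [-180.0, -50.0, 5.6]
contact_force: [0.1, 0.3, -1.3]
width: 0.179
gripper_force: 59.2
```

```bash
python3 - <<'E'
from h import *
a,d=snapshot("top");b,e=snapshot("side"); print(state()["contact_force"])
cv2.imwrite("pics/v4.png",np.hstack([cv2.resize(a[130:310,160:340],(400,400)),cv2.resize(b[90:270,190:370],(400,400))])[:,:,::-1])
E
```

```text
[-0.43431594 -1.38371561 -1.93249499]
```

View pics/v4.png

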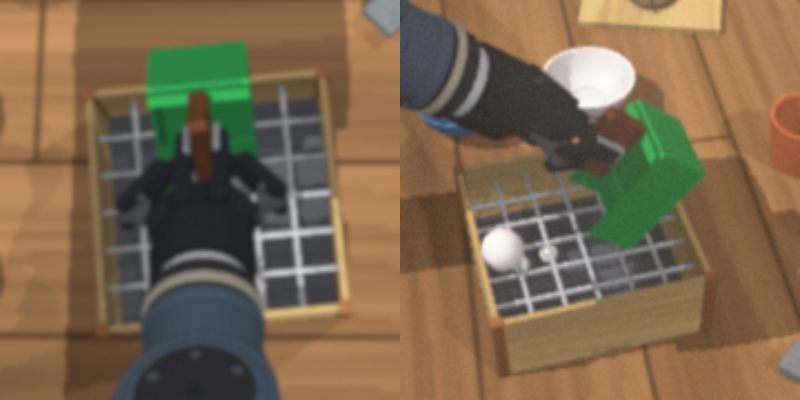

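The picture shows the big ball on the mesh by the robot-side frame at crop (502, 248). The small balls are at crop (548, 253) and (520, 262) and look to be under the wires. The measured load also fell by about the weight of the balls. Next I set the scoop down.

Request:
{"fn": "servo_tool", "kwargs": {
  "series": [
    {"slide":[0.0123,0,-0.0103],"rotation":[0,0,0]},
    {"slide":[0.0123,0,-0.0103],"rotation":[0,0,0]},
    {"slide":[0.0123,0,-0.0103],"rotation":[0,0,0]},
    {"slide":[0.0123,0,-0.0103],"rotation":[0,0,0]},
    {"slide":[0.0123,0,-0.0103],"rotation":[0,0,0]},
    {"slide":[0,0,0],"rotation":[0,-5,0]},
    {"slide":[0,0,0],"rotation":[0,-5,0]},
    {"slide":[0,0,0],"rotation":[0,-5,0]},
    {"slide":[0,0,0],"rotation":[0,-5,0]},
    {"slide":[0,0,0],"rotation":[0,-5,0]},
    {"slide":[0,0,0],"rotation":[0,-5,0]},
    {"slide":[0,0,0],"rotation":[0,-5,0]},
    {"slide":[0,0,0],"rotation":[0,-5,0]},
    {"slide":[0,0,0],"rotation":[0,-5,0]},
    {"slide":[0,0,0],"rotation":[0,-5,0]}
  ]
}}

```text
time_s: 10.05
eef_pos: [0.5741, 0.0476, 0.2694]
tcp_rot: [-180.0, 0.1, 5.6]
contact_force: [0.4, 0.4, -1.5]
width: 0.183
gripper_force: 59.1
```

Request:
{"fn": "servo_tool", "kwargs": {
  "series": [
    {"slide":[-0.003,0.01,0],"rotation":[0,0,0]},
    {"slide":[-0.0075,0.0225,0],"rotation":[0,0,0]},
    {"slide":[-0.01,0.03,0],"rotation":[0,0,0]},
    {"slide":[-0.01,0.03,0],"rotation":[0,0,0]},
    {"slide":[-0.01,0.03,0],"rotation":[0,0,0]},
    {"slide":[-0.01,0.03,0],"rotation":[0,0,0]},
    {"slide":[-0.01,0.03,0],"rotation":[0,0,0]},
    {"slide":[-0.01,0.03,0],"rotation":[0,0,0]},
    {"slide":[-0.01,0.03,0.01],"rotation":[0,0,0]},
    {"slide":[-0.01,0.03,0.02],"rotation":[0,0,0]},
    {"slide":[-0.01,0.03,0.03],"rotation":[0,0,0]},
    {"slide":[-0.0035,0.0135,0.03],"rotation":[0,0,0]},
    {"slide":[-0.002,0.003,0.03],"rotation":[0,0,0]},
    {"slide":[0,0,0.02],"rotation":[0,0,0]},
    {"slide":[0,0,0.01],"rotation":[0,0,0]},
    {"slide":[0,0,0],"rotation":[0,0,0]},
    {"slide":[0,0,0],"rotation":[0,0,0]}
  ]
}}

```text
time_s: 11.47
eef_pos: [0.4996, -0.2789, 0.1207]
tcp_rot: [180.0, -0.0, 5.6]
contact_force: [0.4, -0.3, -2.7]
width: 0.18
gripper_force: 59.0
```

Request:
{"fn": "servo_tool", "kwargs": {
  "series": [
    {"slide":[0,0,0.01],"rotation":[0,0,0]},
    {"slide":[0,0,0.01],"rotation":[0,0,0]},
    {"slide":[0,0,0.005],"rotation":[0,0,0]},
    {"slide":[0,0,0.003],"rotation":[0,0,0]},
    {"slide":[0,0,0.0015],"rotation":[0,0,0]},
    {"slide":[0,0,0.001],"rotation":[0,0,0]},
    {"slide":[0,0,0],"rotation":[0,0,0]},
    {"slide":[0,0,0],"rotation":[0,0,0]}
  ]
}}

```text
time_s: 12.13
eef_pos: [0.4996, -0.279, 0.0898]
tcp_rot: [180.0, -0.0, 5.6]
contact_force: [0.0, 0.7, -1.8]
width: 0.178
gripper_force: 59.1
```

Request:
{"fn": "servo_tool", "kwargs": {
  "series": [
    {"slide":[0,0,0.0006],"rotation":[0,0,0]},
    {"slide":[0,0,0],"rotation":[0,0,0]},
    {"slide":[0,0,0],"rotation":[0,0,0]}
  ]
}}

```text
time_s: 12.38
eef_pos: [0.4997, -0.2791, 0.0896]
tcp_rot: [180.0, -0.0, 5.6]
contact_force: [-1.0, 1.0, 5.1]
width: 0.18
gripper_force: 60.0
```

Request:
{"fn": "servo_tool", "kwargs": {
  "series": [
    {"slide":[0,0,0],"rotation":[0,0,0]},
    {"slide":[0,0,0],"rotation":[0,0,0]},
    {"slide":[0,0,0],"rotation":[0,0,0]},
    {"slide":[0,0,0],"rotation":[0,0,0]},
    {"slide":[0,0,0],"rotation":[0,0,0]},
    {"slide":[0,0,0],"rotation":[0,0,0]},
    {"slide":[0,0,0],"rotation":[0,0,0]},
    {"slide":[0,0,0],"rotation":[0,0,0]},
    {"slide":[0,0,-0.01],"rotation":[0,0,0]},
    {"slide":[0,0,-0.02],"rotation":[0,0,0]},
    {"slide":[0,0,-0.03],"rotation":[0,0,0]},
    {"slide":[0,0,-0.03],"rotation":[0,0,0]},
    {"slide":[0,0,-0.02],"rotation":[0,0,0]},
    {"slide":[0,0,0],"rotation":[0,0,0]}
  ],
  "grip": 0
}}

```text
time_s: 13.55
eef_pos: [0.5012, -0.2799, 0.2044]
tcp_rot: [179.8, -0.4, 5.6]
contact_force: [0.7, -0.2, 0.2]
width: 1.0
gripper_force: 0.0
```

```bash
cat > look.py <<'E'
from h import *
np.set_printoptions(precision=4,suppress=True)
a,d=snapshot("top");b,e=snapshot("side")
cv2.imwrite("pics/v5.png",np.hstack([cv2.resize(a[140:310,190:360],(400,400)),cv2.resize(b[90:270,190:370],(400,400))])[:,:,::-1])
cv2.imwrite("pics/v5full.png",b[:,:,::-1])
for c,dd in(("top",d),("side",e)):
    for q in("big_ball","small_ball_a","blue_bowl"):
        for x in regions_of(c,q)[:4]:
            if x["p"]<.25: continue
            P=cloud(c,dd,x["pixels"]); bb=x["bbox"]
            print(c,q,round(x["p"],2),np.round(bb,1),len(P),np.percentile(P,98,axis=0),"ctr@.0775",ray_z(c,bb[:2],.0775))
    for x in landmark_of(c,"big_ball")[:2]: print(x,ray_z(c,x["uv"],.0775))
    for x in landmark_of(c,"blue_bowl")[:2]: print(x,ray_z(c,x["uv"],0))
print(state()["eef_pos"],state()["tcp_rot"],state()["q"])
E
python3 look.py
```

```text
top big_ball 0.69 [265.4 260.6  26.   21. ] 420 [0.4827 0.0496 0.1022] ctr@.0775 [0.4628 0.0271 0.0775]
top small_ball_a 0.46 [248.4 241.    9.2   6. ] 33 [0.521  0.0716 0.0262] ctr@.0775 [0.5019 0.0618 0.0775]
top small_ball_a 0.44 [255.5 251.8   1.4   2.3] 13 [0.4868 0.059  0.0263] ctr@.0775 [0.4803 0.0472 0.0775]
top blue_bowl 0.83 [126.8 274.9  53.5  58.1] 2500 [0.4881 0.3723 0.0461] ctr@.0775 [0.4331 0.3037 0.0775]
{'uv': [263.2, 262.3], 'p': 0.88} [0.4594 0.0315 0.0775]
{'uv': [132.9, 275.8], 'p': 0.73} [0.434  0.3185 0.    ]
side big_ball 0.68 [262.5 340.   71.2  60.8] 3106 [ 0.5368 -0.2421  0.1086] ctr@.0775 [ 0.4802 -0.3077  0.0775]
side blue_bowl 0.53 [199.3 135.6   4.2  15.6] 56 [0.3906 0.345  0.0482] ctr@.0775 [0.3932 0.2737 0.0775]
side blue_bowl 0.41 [260.9 342.4  73.4  59.5] 3076 [ 0.5364 -0.2421  0.1084] ctr@.0775 [ 0.4767 -0.3116  0.0775]
{'uv': [237.7, 199.6], 'p': 0.54} [0.4703 0.033  0.0775]
[ 0.4993 -0.2789  0.1986] [-179.9737    0.0321    5.5757] [-29.1869  19.4014   0.0314  70.6713   0.0033 145.2375]
```

View pics/v5.png

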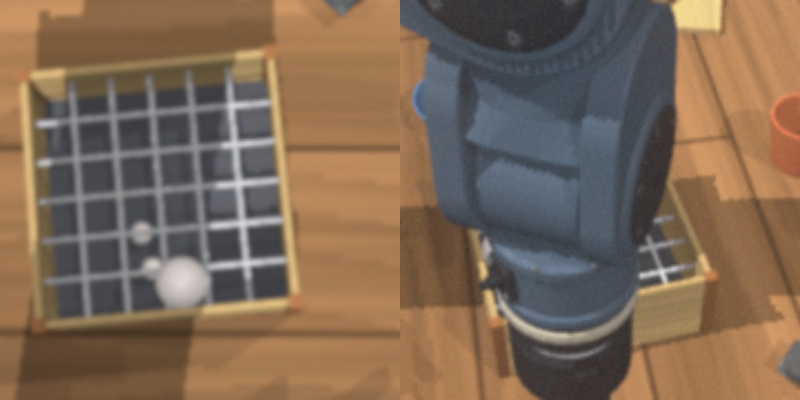

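View pics/v5full.png

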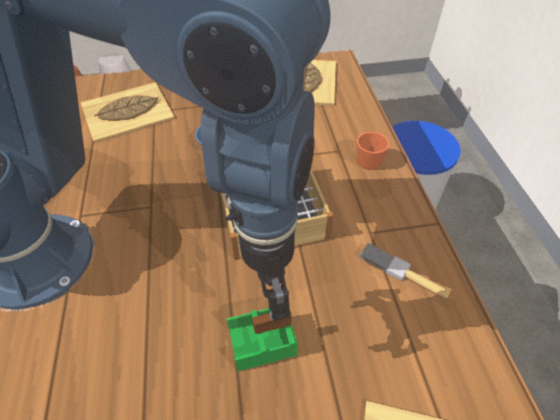

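The small balls show below the wires at crop (142, 232) and (152, 265), at about z 0.026, so they are on the catch floor. The big ball is at crop (182, 282) against the robot-side frame, and the scoop stands upright at (262, 340) in the side view. I fit a sphere to refine the big ball's position.

```bash
python3 - <<'E'
from h import *
from scipy.optimize import least_squares
np.set_printoptions(precision=4,suppress=True)
a,d=snapshot("top")
x=regions_of("top","big_ball")[0]; P=cloud("top",d,x["pixels"]&(a.min(2)>120)); P=P[(P[:,2]>.072)&(np.hypot(P[:,0]-.464,P[:,1]-.026)<.03)]
f=least_squares(lambda c:np.linalg.norm(P-c,axis=1)-.022,[.464,.025,.08],loss="soft_l1",f_scale=.001)
print(len(P),f.x,np.abs(f.fun).mean(),P[:,2].max(), P[P[:,2]>.095].mean(0))
dl=f.x-state()["eef_pos"]; Rm=R.from_euler("xyz",state()["tcp_rot"],degrees=True); print(Rm.inv().apply(dl))
p=cloud("top",d,d>0); w=p[(p[:,2]>.03)&(p[:,2]<.049)&(np.hypot(p[:,0]-.435,p[:,1]-.318)<.08)]
print("bowl rim",cv2.minEnclosingCircle(w[w[:,2]>.041][:,:2].astype(np.float32)))
E
```

```text
364 [0.4633 0.025  0.0792] 0.0008499560639765628 0.10457064691763096 [0.4628 0.0246 0.0983]
[-0.0063 -0.306   0.1196]
bowl rim ((0.4361876845359802, 0.3194170594215393), 0.06007352098822594)
```

Request:
{"fn": "servo_tool", "kwargs": {
  "series": [
    {"slide":[-0.0005,-0.01,0],"rotation":[0,0,0]},
    {"slide":[-0.0005,-0.025,0],"rotation":[0,0,0]},
    {"slide":[-0.0005,-0.033,0],"rotation":[0,0,0]},
    {"slide":[-0.0005,-0.033,0],"rotation":[0,0,0]},
    {"slide":[-0.0005,-0.033,0],"rotation":[0,0,0]},
    {"slide":[-0.0005,-0.033,0],"rotation":[0,0,0]},
    {"slide":[-0.0005,-0.033,0],"rotation":[0,0,0]},
    {"slide":[-0.0005,-0.033,0],"rotation":[0,0,0]},
    {"slide":[-0.001,-0.033,0],"rotation":[0,0,0]},
    {"slide":[-0.001,-0.025,0],"rotation":[0,0,0]},
    {"slide":[-0.0005,-0.015,0.01],"rotation":[0,0,0]},
    {"slide":[0,0,0.02],"rotation":[0,0,0]},
    {"slide":[0,0,0.02],"rotation":[0,0,0]},
    {"slide":[0,0,0.01],"rotation":[0,0,0]},
    {"slide":[0,0,0],"rotation":[0,0,0]},
    {"slide":[0,0,0],"rotation":[0,0,0]}
  ]
}}

```text
time_s: 15.58
eef_pos: [0.4626, 0.0254, 0.139]
tcp_rot: [-180.0, 0.1, 5.6]
contact_force: [0.3, 0.0, 0.6]
width: 0.999
gripper_force: 0.0
```

Request:
{"fn": "servo_tool", "kwargs": {
  "series": [
    {"slide":[0.0005,0,0.015],"rotation":[0,0,0]},
    {"slide":[0,0,0.02],"rotation":[0,0,0]},
    {"slide":[0,0,0.015],"rotation":[0,0,0]},
    {"slide":[0,0,0.007],"rotation":[0,0,0]},
    {"slide":[0,0,0.003],"rotation":[0,0,0]},
    {"slide":[0,0,0],"rotation":[0,0,0]},
    {"slide":[0,0,0],"rotation":[0,0,0]}
  ]
}}

```text
time_s: 16.17
eef_pos: [0.4643, 0.0251, 0.0799]
tcp_rot: [-180.0, -0.1, 5.6]
contact_force: [-0.0, 0.4, -0.2]
width: 0.998
gripper_force: 0.0
```

Request:
{"fn": "servo_tool", "kwargs": {
  "series": [
    {"slide":[0,0,0],"rotation":[0,0,0]},
    {"slide":[0,0,0],"rotation":[0,0,0]},
    {"slide":[0,0,0],"rotation":[0,0,0]},
    {"slide":[0,0,0],"rotation":[0,0,0]},
    {"slide":[0,0,0],"rotation":[0,0,0]},
    {"slide":[0,0,0],"rotation":[0,0,0]},
    {"slide":[0,0,0],"rotation":[0,0,0]},
    {"slide":[0,0,0],"rotation":[0,0,0]},
    {"slide":[0,0,0],"rotation":[0,0,0]},
    {"slide":[0,0,0],"rotation":[0,0,0]}
  ],
  "grip": 1
}}

```text
time_s: 17.0
eef_pos: [0.4642, 0.0238, 0.0801]
tcp_rot: [179.8, -0.1, 5.5]
contact_force: [-2.3, -8.0, 11.0]
width: 0.482
gripper_force: 59.0
```

Request:
{"fn": "servo_tool", "kwargs": {
  "series": [
    {"slide":[0,0,-0.005],"rotation":[0,0,0]},
    {"slide":[0,0,-0.01],"rotation":[0,0,0]},
    {"slide":[0,0,-0.02],"rotation":[0,0,0]},
    {"slide":[0,0,-0.03],"rotation":[0,0,0]},
    {"slide":[0,0,-0.03],"rotation":[0,0,0]},
    {"slide":[0,0,-0.015],"rotation":[0,0,0]},
    {"slide":[0,0,0],"rotation":[0,0,0]},
    {"slide":[0,0,0],"rotation":[0,0,0]}
  ]
}}

```text
time_s: 17.67
eef_pos: [0.4639, 0.0251, 0.1894]
tcp_rot: [-180.0, -0.1, 5.6]
contact_force: [0.0, -0.5, -1.9]
width: 0.485
gripper_force: 61.4
```

Request:
{"fn": "servo_tool", "kwargs": {
  "series": [
    {"slide":[0,-0.008,0],"rotation":[0,0,0]},
    {"slide":[0,-0.02,0],"rotation":[0,0,0]},
    {"slide":[0,-0.03,0],"rotation":[0,0,0]},
    {"slide":[0,-0.03,0],"rotation":[0,0,0]},
    {"slide":[0,-0.03,0],"rotation":[0,0,0]},
    {"slide":[0.001,-0.03,0],"rotation":[0,0,0]},
    {"slide":[0,-0.03,0],"rotation":[0,0,0]},
    {"slide":[0,-0.03,0],"rotation":[0,0,0]},
    {"slide":[0,-0.03,0],"rotation":[0,0,0]},
    {"slide":[0,-0.03,0],"rotation":[0,0,0]},
    {"slide":[0,-0.019,0],"rotation":[0,0,0]},
    {"slide":[0,-0.008,0.01],"rotation":[0,0,0]},
    {"slide":[0,0,0.02],"rotation":[0,0,0]},
    {"slide":[0,0,0.03],"rotation":[0,0,0]},
    {"slide":[0,0,0.02],"rotation":[0,0,0]},
    {"slide":[0,0,0.01],"rotation":[0,0,0]},
    {"slide":[0,0,0],"rotation":[0,0,0]},
    {"slide":[0,0,0],"rotation":[0,0,0]}
  ]
}}

```text
time_s: 19.17
eef_pos: [0.4405, 0.173, 0.1139]
tcp_rot: [-172.9, 0.1, 17.2]
contact_force: [-0.7, -0.6, -0.6]
width: 0.484
gripper_force: 61.4
```

```bash
python3 - <<'E'
from h import *
a,d=snapshot("top");b,e=snapshot("side"); print(state()["eef_pos"])
cv2.imwrite("pics/v6.png",np.hstack([cv2.resize(a[170:330,60:220],(400,400)),cv2.resize(b[60:200,150:290],(400,400))])[:,:,::-1])
E
```

```text
[0.44144191 0.17332946 0.11512599]
```

View pics/v6.png

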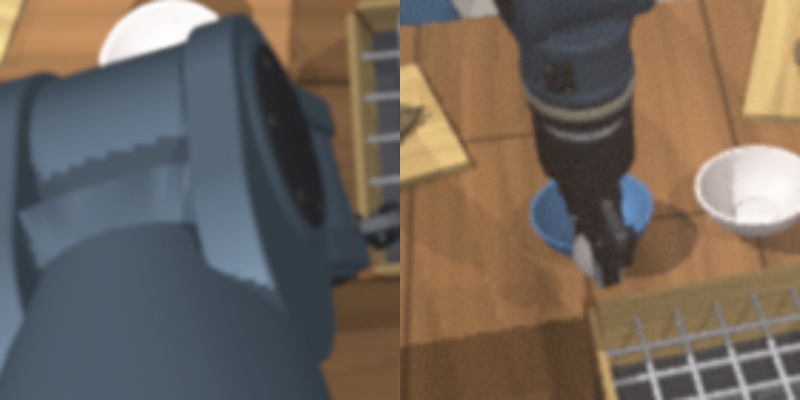

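The ball is still held. The wrist joint hit its range limit, so the move stopped short of the bowl and the tool leaned over. I work out a reorientation to yaw 50 to 60.

```bash
python3 - <<'E'
from h import *
np.set_printoptions(precision=4,suppress=True)
s=state();p=s["eef_pos"];Rm=R.from_euler("xyz",s["tcp_rot"],degrees=True);print(s["q"],p,s["tcp_rot"])
Rt=R.from_euler("xyz",[180,0,60],degrees=True)
print((Rm.inv()*Rt).as_rotvec(degrees=True), Rm.inv().apply([0,0,.06]))
print(Rt.inv().apply(np.array([.436,.319,0])-p*[1,1,0]))
E
```

```text
[ 17.0968  13.7266 -21.7625  54.5168   7.1144 179.945 ] [0.4414 0.1733 0.1151] [-172.8856   -0.001    17.1513]
[ -6.7791  -2.6611 -42.7925] [ 0.     -0.0074 -0.0595]
[ 0.1234 -0.0775 -0.    ]
```

Request:
{"fn": "servo_tool", "kwargs": {
  "series": [
    {"slide":[0,0,-0.008],"rotation":[0,0,0]},
    {"slide":[0,0,-0.02],"rotation":[-0.85,-0.33,-5.35]},
    {"slide":[0,0,-0.02],"rotation":[-0.85,-0.33,-5.35]},
    {"slide":[0,0,-0.01],"rotation":[-0.85,-0.33,-5.35]},
    {"slide":[0,0,0],"rotation":[-0.85,-0.33,-5.35]},
    {"slide":[0,0,0],"rotation":[-0.85,-0.33,-5.35]},
    {"slide":[0,0,0],"rotation":[-0.85,-0.33,-5.35]},
    {"slide":[0,0,0],"rotation":[-0.85,-0.33,-5.35]},
    {"slide":[0,0,0],"rotation":[-0.85,-0.33,-5.35]},
    {"slide":[0.009,-0.006,0],"rotation":[0,0,0]},
    {"slide":[0.019,-0.012,0],"rotation":[0,0,0]},
    {"slide":[0.025,-0.016,0],"rotation":[0,0,0]},
    {"slide":[0.025,-0.016,0],"rotation":[0,0,0]},
    {"slide":[0.025,-0.016,0],"rotation":[0,0,0]},
    {"slide":[0.014,-0.009,0],"rotation":[0,0,0]},
    {"slide":[0.006,-0.003,0],"rotation":[0,0,0]},
    {"slide":[0,0,0],"rotation":[0,0,0]},
    {"slide":[0,0,0],"rotation":[0,0,0]}
  ]
}}

```text
time_s: 20.77
eef_pos: [0.4369, 0.3126, 0.1723]
tcp_rot: [-180.0, 0.0, 60.0]
contact_force: [0.7, 0.1, -1.8]
width: 0.485
gripper_force: 61.5
```

```bash
python3 - <<'E'
from h import *
np.set_printoptions(precision=4,suppress=True)
s=state();p=s["eef_pos"];Rm=R.from_euler("xyz",s["tcp_rot"],degrees=True);print(s["q"],p,s["tcp_rot"])
b,e=snapshot("side")
print((Rm.inv()*R.from_euler("xyz",[180,0,60],degrees=True)).as_rotvec(degrees=True),Rm.inv().apply(np.array([.436,.319,.09])-p))
P=cloud("side",e,e>0); w=P[(P[:,2]>.041)&(P[:,2]<.049)&(np.hypot(P[:,0]-.435,P[:,1]-.318)<.08)]
print(cv2.minEnclosingCircle(w[:,:2].astype(np.float32)))
cv2.imwrite("pics/v7.png",cv2.resize(b[60:200,150:290],(500,500))[:,:,::-1])
E
```

```text
[ 35.5784  16.9301  -7.6006  65.5105   0.0023 155.6142] [0.4369 0.3126 0.1723] [-179.9808    0.0366   59.9641]
[-0.0192  0.0366 -0.0359] [ 0.0052 -0.004   0.0823]
((0.43845856189727783, 0.3193967938423157), 0.0626123696565628)
```

View pics/v7.png

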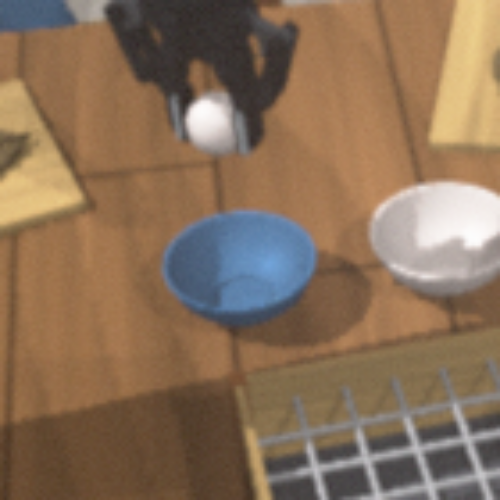

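The big ball is held between the fingers at (212, 122). The blue bowl below it at (240, 262) is undisturbed.

Request:
{"fn": "servo_tool", "kwargs": {
  "series": [
    {"slide":[0.003,-0.002,0.01],"rotation":[0,0,0]},
    {"slide":[0.003,-0.002,0.025],"rotation":[0,0,0]},
    {"slide":[0,0,0.03],"rotation":[0,0,0]},
    {"slide":[0,0,0.025],"rotation":[0,0,0]},
    {"slide":[0,0,0.015],"rotation":[0,0,0]},
    {"slide":[0,0,0.01],"rotation":[0,0,0]},
    {"slide":[0,0,0.004],"rotation":[0,0,0]},
    {"slide":[0,0,0],"rotation":[0,0,0]},
    {"slide":[0,0,0],"rotation":[0,0,0]},
    {"slide":[0,0,0],"rotation":[0,0,0]}
  ]
}}

```text
time_s: 21.65
eef_pos: [0.4372, 0.3201, 0.0541]
tcp_rot: [180.0, -0.1, 60.0]
contact_force: [0.8, 0.8, -1.5]
width: 0.483
gripper_force: 61.5
```

Request:
{"fn": "servo_tool", "kwargs": {
  "series": [
    {"slide":[0,0,0],"rotation":[0,0,0]},
    {"slide":[0,0,0],"rotation":[0,0,0]},
    {"slide":[0,0,0],"rotation":[0,0,0]},
    {"slide":[0,0,0],"rotation":[0,0,0]},
    {"slide":[0,0,0],"rotation":[0,0,0]},
    {"slide":[0,0,0],"rotation":[0,0,0]},
    {"slide":[0,0,-0.01],"rotation":[0,0,0]},
    {"slide":[0,0,-0.02],"rotation":[0,0,0]},
    {"slide":[0,0,-0.03],"rotation":[0,0,0]},
    {"slide":[0,0,-0.04],"rotation":[0,0,0]},
    {"slide":[0,0,-0.04],"rotation":[0,0,0]},
    {"slide":[0,0,-0.03],"rotation":[0,0,0]},
    {"slide":[0,0,0],"rotation":[0,0,0]},
    {"slide":[0,0,0],"rotation":[0,0,0]}
  ],
  "grip": 0.38
}}

```text
time_s: 22.82
eef_pos: [0.4374, 0.3203, 0.2257]
tcp_rot: [179.9, -0.2, 60.0]
contact_force: [-0.6, 0.1, -0.4]
width: 0.621
gripper_force: 0.0
```

```bash
python3 - <<'E'
from h import *
b,e=snapshot("side"); print(state()["eef_pos"],state()["joint_vel"])
cv2.imwrite("pics/v8.png",cv2.resize(b[60:400,140:420],(480,583))[:,:,::-1])
E
```

```text
[0.43664507 0.31979547 0.22384976] [-0.02423861  1.45021089 -2.25706577 -0.77067411 -0.00571251  0.04585507]
```

View pics/v8.png

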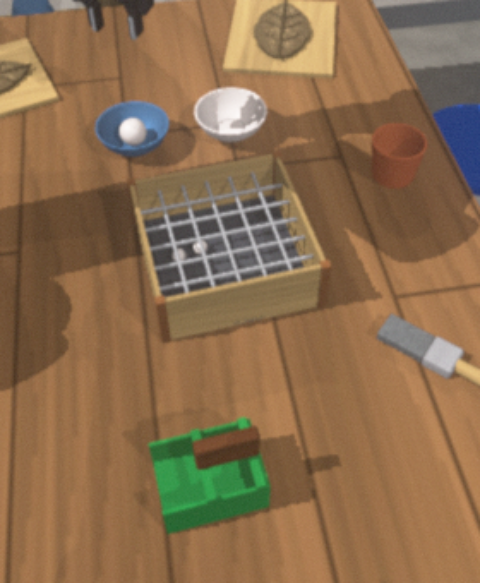

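The big ball is in the blue bowl at (132, 132). The small balls are under the mesh at (180, 255) and (200, 247), and the empty scoop is upright at (210, 480).

```bash
python3 -c "
from station import *
print(hand_in())"
```

```text
the job is handed in; nothing more can be done
None
```

The job is done and handed in at about 23 s of the 72 s allowed: both small balls dropped through the mesh, the empty scoop is upright on the table, and the big ball is in the blue bowl.

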